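Set the target-carriage dial to the long line and send the carriage

TASK

Set the green control box of the target carriage: with a fingertip against one side of the dial's bar grip, without pinching it, push the dial round until its index mark lines up with the long line on the graduated plate under it. Only then press the round push button fully down and let it come up again, with the dial still on the line. Leave the tins, tools and boxes on the bench where they are.

Things in the scene. Friction and masses are not known exactly. Their poses are not given: they have to be found in the camera images.
- control_box: Fixed green sheet-steel box, 200 mm (its x) by 260 mm (its y), flat top 100 mm above the bench. Origin: centre of its underside. x points away from its front panel, y to the left seen from the front. On top: dial (axis at x 0, y +45 mm), push button (x -55, y -85 mm), a pilot lamp (16 mm wide, 12 mm tall, x -68, y -35 mm) and a loose tin in the far right corner.
- scale_plate: Round bare-metal graduated plate, 150 mm diameter, 3 mm thick, on the box top under the dial, concentric with it, clamped fast. Origin: centre of its underside, on the dial axis, 100 mm above the bench. Dark lines every 10 degrees, 7 to 11 mm long, and one long line, 22 mm long, 4 mm broad, out to the plate's edge. Its x axis points from the centre along the long line.
- long_line (a point): Point on the long line, 56 mm from the dial axis, on the plate's upper face (103 mm above the bench).
- dial (a joint): Angle of the black dial in rad about its upright axis, growing counterclockwise seen from above; 0 when the index points along the box's +x; stops at -2.6 and +2.6. It stays where it is left (friction 0.07 N m, about 2.5 N at 28 mm from the axis; no spring). At the start the long line lies 0.7 to 3.0 rad counterclockwise of the index.
- dial_axis (a point): Point on the dial axis at the top of the bar grip, 135 mm above the bench. The dial is a 100 mm disc (upper face 109 mm above the bench) with one straight upright bar grip across its middle: 78 mm long, 15 mm wide, 26 mm tall. Each long face has a ribbed pad, 58 by 21 mm, 1.5 mm proud. Fingers pressing both pads at once count as pinching.
- bar_nose (a point): Pointed end of the bar grip, on the index side, 38 mm from the axis, at mid height of the bar (122 mm above the bench). A push on the bar's long face near this end, square to the face, turns the dial; pushing the right-hand face here (looking from the axis to the nose) turns it counterclockwise.
- bar_tail (a point): Rounded other end of the bar grip, 40 mm from the axis, at mid height of the bar. Pushing the left-hand face here (looking from the axis to the nose) turns the dial counterclockwise.
- dial_index (a point): Outer end of the white index mark, at the rim of the dial, 50 mm from the axis, 104 mm above the bench, in line with the bar's pointed nose.
- send_button (a joint): Travel of the round push button in m: 0 up, 0.006 fully down. Spring-loaded: starts to move at 1.5 N, 5 N fully down; comes up by itself.
- send_button_top (a point): Centre of the top face of the black round push button, 30 mm diameter, in a bright 46 mm round steel collar 12 mm high; the button stands 10 mm above the collar, 122 mm above the bench when up.
- tin_top: Loose flat steel pellet tin, 62 mm diameter, 20 mm tall, standing on the control box's top. Leave alone. Origin: centre of its underside.
- tin_left: The same tin on the bench at the box's left side. Leave alone.
- tin_front: The same tin on the bench in front of the box. Leave alone.
- tin_right: The same tin on the bench at the box's right side. Leave alone.
- pellet_box: Loose black box of pellets, 112 x 77 x 47 mm, on the bench at the left. Leave alone. Origin: centre of its underside.
- side_cutters: Side cutters with black handles, 155 mm long, 16 mm high, lying on the bench at the right. Leave alone.
- screwdriver: Screwdriver, 170 mm long, lying on the bench at the right. Leave alone.

How it is judged:
By the outcome, as a careful person would: the job done as asked, in the order asked, and still so for the second after the job is handed in, with the robot touching nothing.
It also fails if it takes over 58 s, if anything falls off the work surface, if the arm or the gripper's body presses on something with over 40 N, if the wrist force passes 120 N, or if a joint passes its speed limit or range.

ROBOT

A 6-joint arm with a two-finger parallel gripper is mounted at the origin on the work surface. World frame = base frame: x ahead of the robot, y to its left, z up, the work surface at z = 0. Lengths are in mm, angles in rad, forces in N, time in s.
With the tool pointing down it reaches from about 275 to 750 mm from the base axis. Payload 10.2 kg.
Tool frame: the origin (TCP) lies on the front face of the gripper's body, between the roots of the fingers; the fingertips stand 73 mm ahead of it and the grasp point (between the pads) lies 54 mm ahead of it; z points along the fingers, y is the line along which they close (so a half turn about z gives the same grasp; the last joint's range is limited). The gripper opens to 85 mm and grips with 20 to 120 N. Pads are 22 mm wide; open, the fingers measure 114 mm over their backs; the gripper's body (76 mm by 85 mm) begins 54 mm behind the grasp point. The pads swing forward as they close: fully open they stand 13 mm farther back than shut.
Start: joints at [0.999, 0.313, 1.498, -0, 1.331, -0.223], TCP at [179.443, 493.388, 303.894] pointing down, gripper open.
Joint ranges: [-2.94, 2.94], [-0.97, 2.17], [0.19, 2.56], [-1.23, 4.37], [0.02, 3.11], [-2.88, 2.88]. Speed limits (rad/s): [2.39, 2.39, 3.01, 3.14, 3.14, 3.14].

INTERFACE

Orientations are given as a unit quaternion [w, x, y, z].
In Python, from rig import * gives the robot as it stands.
- The arm moves only by the tool step_arm, never from a script. Its argument "plan" is a list of rows, each an object with "offset": the shift along the tool's x, y, z in cm, a list of three; "rot": the turn, a rotation vector about the tool's x, y, z in degrees, a list of three; "gripper": the finger opening in cm, from 0 to 8.54. In form: [{"offset": [x, y, z], "rot": [wx, wy, wz], "gripper": gripper}, ...]. A call has 1 to 12 rows; each row is the pose to reach, as a shift and turn from the pose commanded when the call began, along the tool's axes at that moment; what a row does not reach only later rows make up. A row lasts 1/10 s, in which the tool goes at most 50 mm and 8.59 degrees, less where a joint would pass 70% of its speed; a pose out of reach is approached as far as the arm can. A call with a gripper value outside its range is refused whole. The fingers move at their own pace and stop on an object; "squeeze" is the grip in N (left out, the last holds). Time passes only in rows, so rows that repeat a pose let the fingers close. It gives the time, the measured TCP pose, the force, the opening and the grip force at its end, in the units of the state.
- sense(): the state, without advancing time (a new reading comes with each control period).
- capture(name): name is "scene" or "top" or "wrist"; returns a dict with "color" (420x560x3 uint8, red, green, blue), "depth" (420x560 float32, mm along the optical axis (not along the pixel's ray), 0 where there is no reading), "vertical_fov" (degrees; the focal length in pixels is half the picture's height over the tangent of half this angle, whatever the lens; pixels are square), "cx", "cy" (the principal point, pixels), "rvec" (rotation vector, rad) and "tvec" (3), from world to camera coordinates, as OpenCV has them; the wrist camera has in their place "mount" (4x4, takes a point from camera to tool coordinates, whose origin is the TCP and whose axes are the flange's). Camera axes: x right, y down, z forward; pixel columns grow to the right and rows downward; lengths in mm; the calibration is good to about 2 mm. A picture is of the moment at which its call begins: read the wrist's pose just before it.
- finish_job(): hands the job in; it is judged then, once.
The state is a dict: "time_s": time; "joints": joint angles; "dq": joint speeds; "tau": joint torques, N m; "eef_pos": TCP position; "ee_rot": TCP orientation; "force": force on the tool from outside, world axes, zero at the start; "wrist_torque": the same for the moment, N m; "grip_width": opening from 0.0 (shut) to 1.0 (fully open); "grip_force": force on a finger pad.
Only numpy, scipy, OpenCV 4.12 (cv2) and the standard library are available. Lean on these libraries where they do the work, as an engineer would, in place of code of your own. Each camera call takes 0.05 s, during which the arm holds its last target. There are 200 camera calls.

## Working session

There is one attempt and no reset: what is moved stays moved. The work goes in short steps, Python scripts to look and compute and a tool call to move; the robot and the scene stay as the last step left them, time stands still between calls to the robot, and variables do not carry over. Pictures are saved under pics/ and viewed, at most 10 in all, crops included, and the job is handed in when it is done.

Besides the shell and the picture viewer there is one more tool, called after "Emit:" in YAML: its name, and indented under it one key for each argument. step_arm: Moves the arm, as the interface text tells. Its arguments: {"type":"object","properties":{"plan":{"type":"array"},"squeeze":{"type":"number"}},"required":["plan"]}

```bash
mkdir -p pics; ls; cat > h.py <<'E'
from rig import *
import numpy as np, cv2
from scipy.spatial.transform import Rotation as R
def K(c):
    f=c["color"].shape[0]/2/np.tan(np.radians(c["vertical_fov"])/2); return f,c["cx"],c["cy"]
def pose(c,s=None):
    "camera->world R,t"
    if "mount" in c:
        q=s["ee_rot"]; Rt=R.from_quat([q[1],q[2],q[3],q[0]]).as_matrix(); M=np.array(c["mount"])
        return Rt@M[:3,:3], Rt@M[:3,3]+np.array(s["eef_pos"])
    Rm=R.from_rotvec(np.array(c["rvec"]).ravel()).as_matrix()
    return Rm.T, -Rm.T@np.array(c["tvec"]).ravel()
def ray(c,uv,z,s=None):
    f,cx,cy=K(c); Rc,t=pose(c,s); uv=np.atleast_2d(uv).astype(float)
    d=np.c_[(uv[:,0]-cx)/f,(uv[:,1]-cy)/f,np.ones(len(uv))]@Rc.T
    return t+d*((z-t[2])/d[:,2])[:,None]
def proj(c,P,s=None):
    f,cx,cy=K(c); Rc,t=pose(c,s); p=(np.atleast_2d(P)-t)@Rc
    return np.c_[cx+f*p[:,0]/p[:,2],cy+f*p[:,1]/p[:,2]]
def save(n,im): cv2.imwrite(n,im[:,:,::-1])
E
python3 - <<'E'
from h import *
s=sense(); print(s)
for n in("top","scene"):
    c=capture(n); save(f"pics/{n}0.png",c["color"]); print(n,K(c),pose(c)[1])
E
```

```text
pics
{'time_s': 0.0, 'joints': array([ 9.98585818e-01,  3.13460599e-01,  1.49842411e+00, -2.94267761e-05,
        1.33099886e+00, -2.23406992e-01]), 'dq': array([ 8.17843080e-04,  6.03765061e-04, -1.31608748e-03, -6.01863757e-04,
       -6.41516397e-05,  1.30882957e-03]), 'tau': array([ 1.89892262e-04, -4.12268865e+01, -2.59741652e+01, -1.53945903e-04,
        4.16158349e-03, -4.05125277e-06]), 'eef_pos': array([179.36152792, 493.23945685, 303.33447353]), 'ee_rot': array([-2.36876920e-04,  1.73515515e-01,  9.84830924e-01, -6.00594577e-04]), 'force': array([-0.42795987, -0.15828381, -0.36553308]), 'wrist_torque': array([ 0.00693154, -0.01654269, -0.0731356 ]), 'grip_force': 0.0, 'grip_width': 1.0050768691854062}
top (np.float64(387.84081355844955), 280.5259801149072, 203.6426305538772) [ 410.93654273   24.52559218 1029.32943059]
scene (np.float64(472.4414813706699), 279.3976998864839, 212.01263793950045) [1426.85925837 -135.85559053  752.91902349]
```

View pics/top0.png

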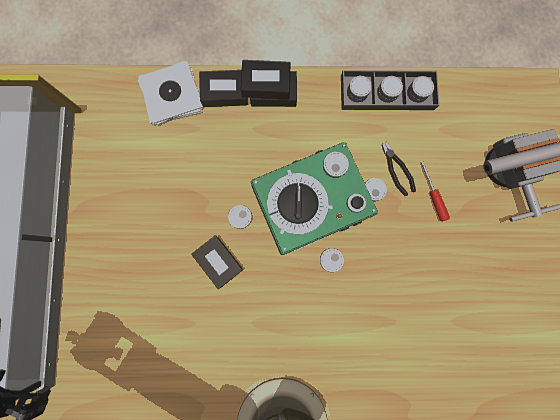

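View pics/scene0.png

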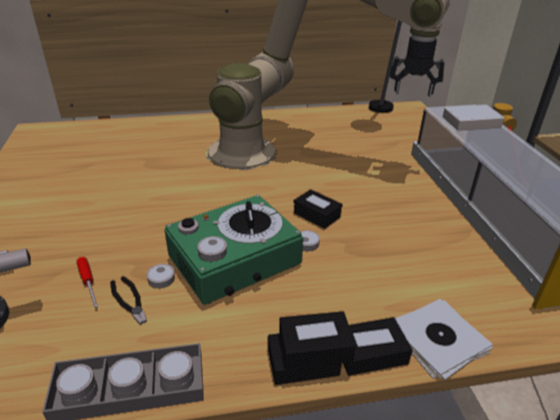

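The top view shows the green box with the dial near (298,205), button (357,203), lamp (340,216) and box tin (336,165). The index and long line need a close look.

```bash
python3 - <<'E'
from h import *
c=capture("top"); s=sense()
print(ray(c,[298,205],103),ray(c,[357,203],122), ray(c,[[332,260],[239,217],[375,189]],20))
w=capture("wrist"); print(w["mount"],K(w))
q=s["ee_rot"]; print(R.from_quat([q[1],q[2],q[3],q[0]]).as_matrix())
save("pics/topcrop.png",cv2.resize(c["color"][130:270,220:400],None,fx=4,fy=4,interpolation=cv2.INTER_CUBIC))
E
```

```text
[[538.28909266 -40.56698822 103.        ]] [[ 540.33161813 -179.61985534  122.        ]] [[ 406.13706131 -132.86496529   20.        ]
 [ 518.24602736  108.11195814   20.        ]
 [ 592.43764929 -251.87982181   20.        ]]
[[-7.49759697e-05 -9.46837865e-01 -3.21711130e-01  8.17557512e+01]
 [ 9.99999968e-01 -1.48091159e-04  2.02797923e-04  3.51110049e-01]
 [-2.39659327e-04 -3.21711105e-01  9.46837846e-01 -7.02451076e+01]
 [ 0.00000000e+00  0.00000000e+00  0.00000000e+00  1.00000000e+00]] (np.float64(332.8855500640202), 282.88119892772664, 206.9821484561903)
[[-9.39783194e-01  3.41770769e-01 -5.37711407e-04]
 [ 3.41771109e-01  9.39782899e-01 -7.82233576e-04]
 [ 2.37987415e-04 -9.18904193e-04 -9.99999549e-01]]
```

View pics/topcrop.png

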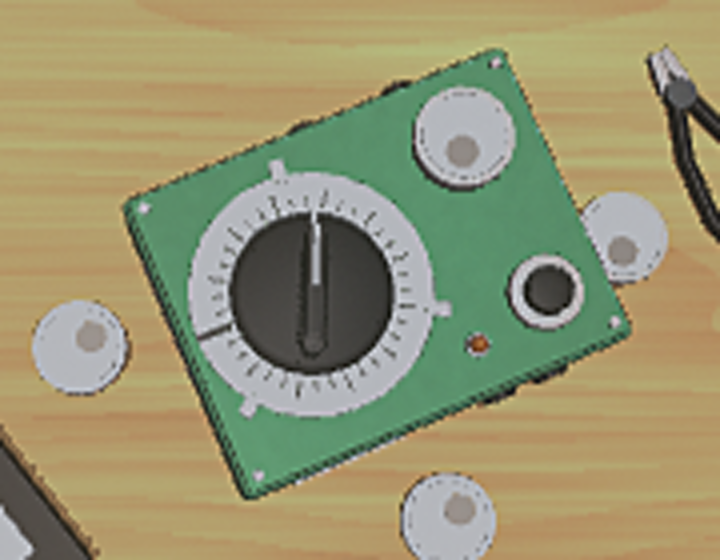

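Crop: dial centre (311,294), index at (317,212) pointing about world +x, long line at (213,333), so about 110–115° counterclockwise. Box yaw is about +24°. I'll shut the gripper and move above, on the pushing side.

Emit:
step_arm:
  plan:
    - {"offset": [-54,-43.4,0],"rot": [0,0,73],"gripper": 0}
    - {"offset": [-54,-43.4,0],"rot": [0,0,73],"gripper": 0}
    - {"offset": [-54,-43.4,0],"rot": [0,0,73],"gripper": 0}
    - {"offset": [-54,-43.4,0],"rot": [0,0,73],"gripper": 0}
    - {"offset": [-54,-43.4,0],"rot": [0,0,73],"gripper": 0}
    - {"offset": [-54,-43.4,0],"rot": [0,0,73],"gripper": 0}
    - {"offset": [-54,-43.4,0],"rot": [0,0,73],"gripper": 0}
    - {"offset": [-54,-43.4,0],"rot": [0,0,73],"gripper": 0}
    - {"offset": [-54,-43.4,0],"rot": [0,0,73],"gripper": 0}
    - {"offset": [-54,-43.4,0],"rot": [0,0,73],"gripper": 0}
    - {"offset": [-54,-43.4,0],"rot": [0,0,73],"gripper": 0}
    - {"offset": [-54,-43.4,0],"rot": [0,0,73],"gripper": 0}

```text
time_s: 1.4
eef_pos: [491.2, -21.8, 303.9]
ee_rot: [0.0, 0.725, 0.688, 0.0]
force: [0.6, -0.0, 0.7]
grip_width: -0.002
grip_force: 0.0
```

Emit:
step_arm:
  plan:
    - {"offset": [-7.5,5.1,0],"rot": [0,0,0],"gripper": 0}
    - {"offset": [-7.5,5.1,0],"rot": [0,0,0],"gripper": 0}
    - {"offset": [-7.5,5.1,0],"rot": [0,0,0],"gripper": 0}
    - {"offset": [-7.5,5.1,0],"rot": [0,0,0],"gripper": 0}
    - {"offset": [-7.5,5.1,0],"rot": [0,0,0],"gripper": 0}

```text
time_s: 1.9
eef_pos: [537.2, -96.4, 303.9]
ee_rot: [-0.0, 0.725, 0.689, -0.0]
force: [0.4, 0.6, -0.3]
grip_width: 0.003
grip_force: 0.0
```

```bash
python3 - <<'E'
from h import *
s=sense(); print(s["eef_pos"],s["ee_rot"],s["joints"])
w=capture("wrist"); save("pics/w1.png",w["color"])
print(proj(w,[[538,-40,103],[540,-180,122]],s))
E
```

```text
[537.17380473 -96.42532942 303.89359291] [-2.22499706e-04  7.25017324e-01  6.88730593e-01 -1.24940903e-05] [-3.92411672e-01  3.58900146e-01  1.43409796e+00  1.62042427e-04
  1.34901128e+00 -3.41124529e-01]
[[278.88149796 129.13624051]
 [289.71053784 293.98740132]]
```

View pics/w1.png

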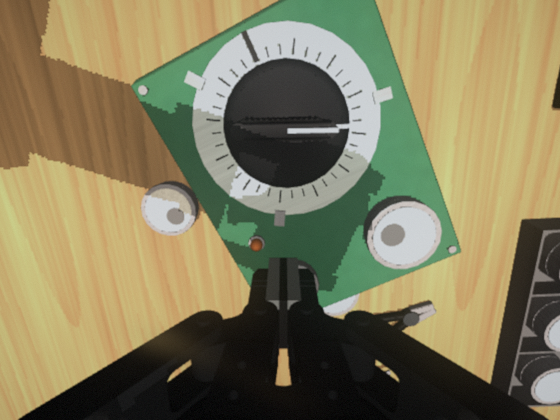

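The wrist view shows the dial disc near (286,120), index mark ending at about (350,127), and long line at about (250,46).

```bash
cat >> h.py <<'E'
def circ(P):
    A=np.c_[2*P[:,:2],np.ones(len(P))]; b=(P[:,:2]**2).sum(1); x=np.linalg.lstsq(A,b,rcond=None)[0]
    return x[:2],np.sqrt(x[2]+x[0]**2+x[1]**2)
E
cat > m.py <<'E'
from h import *
s=sense(); w=capture("wrist"); im=w["color"]; hsv=cv2.cvtColor(im,cv2.COLOR_RGB2HSV)
cc=proj(w,[[538,-40,105]],s)[0]
# dial disc
f,cx,cy=K(w); 
dark=(hsv[...,2]<62).astype(np.uint8)
yy,xx=np.mgrid[:420,:560]; G=np.c_[xx.ravel(),yy.ravel()]
W=ray(w,G,109,s); d=np.hypot(W[:,0]-538,W[:,1]+40).reshape(420,560)
dark[d>58]=0
dark=cv2.morphologyEx(dark,cv2.MORPH_OPEN,np.ones((3,3)))
cn=max(cv2.findContours(dark,0,1)[0],key=cv2.contourArea); hl=cv2.convexHull(cn)[:,0]
c,r=circ(ray(w,hl,109,s)); print("disc",c,r)
# plate lines: dark in annulus 59..74, on 103
W=ray(w,G,103,s); q=W[:,:2]-c; rr=np.hypot(*q.T).reshape(420,560); th=np.degrees(np.arctan2(q[:,1],q[:,0])).reshape(420,560)
g=hsv[...,2]
m=(rr>66)&(rr<73)&(g<90)&(hsv[...,1]<90)
n,l,st,ce=cv2.connectedComponentsWithStats(m.astype(np.uint8))
for i in range(1,n):
    if st[i,4]>12: print("line?",st[i,4],ce[i],th[l==i].mean(),th[l==i].std())
m=(rr<60)&(g>170)
W=ray(w,G,109,s); q=W[:,:2]-c; r2=np.hypot(*q.T).reshape(420,560); t2=np.degrees(np.arctan2(q[:,1],q[:,0])).reshape(420,560)
mk=((r2<48)&(r2>42)&(g>150))
n,l,st,ce=cv2.connectedComponentsWithStats(mk.astype(np.uint8))
for i in range(1,n):
    if st[i,4]>5: print("index?",st[i,4],ce[i],t2[l==i].mean())
mk=((r2<47)&(r2>10)&(g>150))
n,l,st,ce=cv2.connectedComponentsWithStats(mk.astype(np.uint8))
for i in range(1,n):
    if st[i,4]>5: print("nose stripe",st[i,4],ce[i])
print(s["eef_pos"],s["joints"][5],s["force"])
E
python3 m.py; python3 - <<'E'
from h import *
s=sense(); w=capture("wrist"); im=w["color"][80:170,220:360]
c=capture("top"); hsv=cv2.cvtColor(c["color"],cv2.COLOR_RGB2HSV)
k=(hsv[...,0]>50)&(hsv[...,0]<85)&(hsv[...,1]>80); k=cv2.morphologyEx(k.astype(np.uint8),3,np.ones((9,9)))
cn=max(cv2.findContours(k,0,1)[0],key=cv2.contourArea); b=cv2.boxPoints(cv2.minAreaRect(cn)); print(ray(c,b,100))
g=cv2.resize(w["color"][20:220,190:390],None,fx=3,fy=3,interpolation=cv2.INTER_CUBIC); save("pics/w1c.png",np.clip(g.astype(float)*1.8,0,255).astype(np.uint8))
E
```

```text
disc [543.75587533 -37.72207499] 48.33571934642237
line? 40 [246.025  37.95 ] 112.1090291824446 0.6740054594208024
index? 39 [343.58974359 126.05128205] -2.2913358021947077
nose stripe 256 [322.03515625 129.3515625 ]
[537.19239112 -96.24227794 304.08583151] -0.3411926294564376 [-0.20952804  0.76619631 -0.34095897]
[[ 598.80824998   75.30213408  100.        ]
 [ 658.20993489  -63.23428689  100.        ]
 [ 476.00721475 -135.18065983  100.        ]
 [ 420.23050793    0.82387053  100.        ]]
```

View pics/w1c.png

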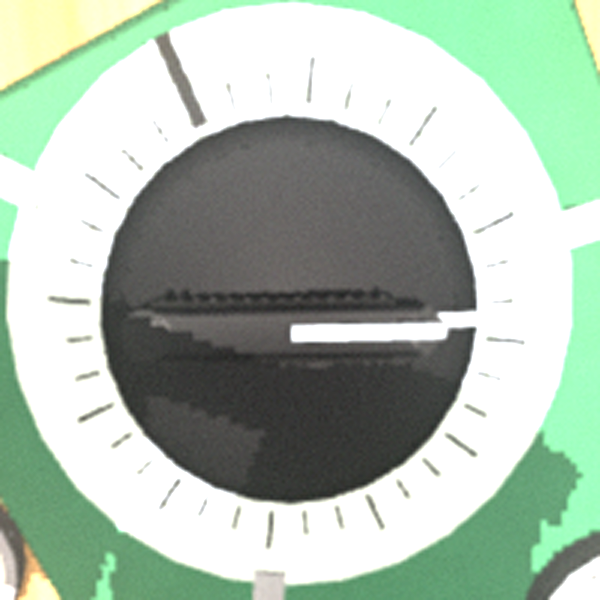

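Emit:
step_arm:
  plan:
    - {"offset": [2.7,3.1,0],"rot": [0,0,0],"gripper": 0}
    - {"offset": [2.7,3.1,3],"rot": [0,0,0],"gripper": 0}
    - {"offset": [2.7,3.1,6],"rot": [0,0,0],"gripper": 0}
    - {"offset": [2.7,3.1,8.5],"rot": [0,0,0],"gripper": 0}
    - {"offset": [2.7,3.1,10],"rot": [0,0,0],"gripper": 0}
    - {"offset": [2.7,3.1,10.8],"rot": [0,0,0],"gripper": 0}
    - {"offset": [2.7,3.1,10.8],"rot": [0,0,0],"gripper": 0}
    - {"offset": [2.7,3.1,10.8],"rot": [0,0,0],"gripper": 0}

```text
time_s: 2.9
eef_pos: [570.2, -71.8, 196.8]
ee_rot: [0.001, 0.725, 0.689, 0.0]
force: [0.7, -0.2, 0.4]
grip_width: 0.001
grip_force: 0.0
```

```bash
python3 - <<'E'
from h import *
s=sense(); print(s["eef_pos"],s["force"])
w=capture("wrist"); c=capture("scene"); o=np.zeros((420,1000,3),np.uint8)
a=cv2.resize(w["color"],(480,360)); b=cv2.resize(c["color"][170:305,150:330],(320,240),interpolation=cv2.INTER_CUBIC)
o=np.zeros((360,800,3),np.uint8); o[:,:480]=a; o[:240,480:]=b; save("pics/w2.png",np.clip(o*1.5,0,255).astype(np.uint8))
E
```

```text
[570.16436726 -71.83449628 196.82364901] [ 0.73826188 -0.24298879  0.36242837]
```

View pics/w2.png

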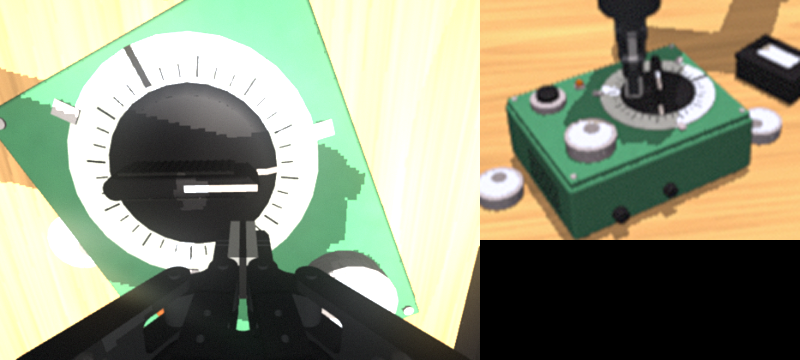

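The fingertips are about 12 mm off the bar's right-hand face near the nose, tips at (242,222). Next I compute the arc waypoints.

```bash
cat > arc.py <<'E'
import numpy as np,sys
L,r,x0=20.5,28,float(sys.argv[1])
for t in map(float,sys.argv[2:]):
    a=np.radians(t); print(t,np.round([(x0+L-(L*np.cos(a)-r*np.sin(a)))/10,(-r-(-L*np.sin(a)-r*np.cos(a)))/10],2))
E
python3 arc.py 12 6 12 18 24 30 36 42 48 54 60; python3 arc.py 0 6 12 18 24 30 36 41 44
```

```text
6.0 [1.5 0.2]
12.0 [1.83 0.37]
18.0 [2.17 0.5 ]
24.0 [2.52 0.59]
30.0 [2.87 0.65]
36.0 [3.24 0.67]
42.0 [3.6  0.65]
48.0 [3.96 0.6 ]
54.0 [4.31 0.5 ]
60.0 [4.65 0.38]
6.0 [0.3 0.2]
12.0 [0.63 0.37]
18.0 [0.97 0.5 ]
24.0 [1.32 0.59]
30.0 [1.67 0.65]
36.0 [2.04 0.67]
41.0 [2.34 0.66]
44.0 [2.52 0.64]
```

Emit:
step_arm:
  plan:
    - {"offset": [0.7,0,0],"rot": [0,0,0],"gripper": 0}
    - {"offset": [1.2,0,0],"rot": [0,0,0],"gripper": 0}
    - {"offset": [1.5,0.2,0],"rot": [0,0,-6],"gripper": 0}
    - {"offset": [1.83,0.37,0],"rot": [0,0,-12],"gripper": 0}
    - {"offset": [2.17,0.5,0],"rot": [0,0,-18],"gripper": 0}
    - {"offset": [2.52,0.59,0],"rot": [0,0,-24],"gripper": 0}
    - {"offset": [2.87,0.65,0],"rot": [0,0,-30],"gripper": 0}
    - {"offset": [3.24,0.67,0],"rot": [0,0,-36],"gripper": 0}
    - {"offset": [3.6,0.65,0],"rot": [0,0,-42],"gripper": 0}
    - {"offset": [3.96,0.6,0],"rot": [0,0,-48],"gripper": 0}
    - {"offset": [4.31,0.5,0],"rot": [0,0,-54],"gripper": 0}
    - {"offset": [4.65,0.38,0],"rot": [0,0,-60],"gripper": 0}

```text
time_s: 4.2
eef_pos: [576.4, -25.6, 196.3]
ee_rot: [0.001, 0.282, 0.96, -0.0]
force: [1.2, -2.9, 0.2]
grip_width: -0.001
grip_force: 1.4
```

```bash
python3 m.py; python3 - <<'E'
from h import *
w=capture("wrist"); save("pics/w3.png",np.clip(w["color"]*1.5,0,255).astype(np.uint8))
E
```

```text
disc [544.56490563 -38.13501431] 49.91515191602078
line? 107 [306.4953271  103.85981308] 112.73094233348614 0.768154645176083
line? 1417 [253.99435427 320.58362738] -22.811346657300422 19.968349035011833
index? 67 [314.56716418 232.86567164] 49.78654849563774
index? 286 [195.15734266 288.60839161] -59.06543969952391
nose stripe 115 [308.93043478 232.66956522]
nose stripe 618 [258.23786408 249.31877023]
nose stripe 8 [176.5   284.625]
nose stripe 83 [217.42168675 298.02409639]
[576.39909559 -25.60284611 196.28765574] -1.2463546665324603 [ 1.19028795 -2.92075619  0.20343517]
```

View pics/w3.png

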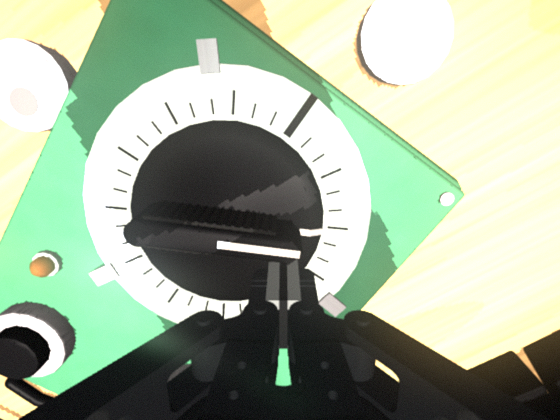

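Contact is good: the index is at 49.8° and the line at 112.7°, leaving 63°. I'll push another 54°.

Emit:
step_arm:
  plan:
    - {"offset": [0.3,0.2,0],"rot": [0,0,-6],"gripper": 0}
    - {"offset": [0.63,0.37,0],"rot": [0,0,-12],"gripper": 0}
    - {"offset": [0.97,0.5,0],"rot": [0,0,-18],"gripper": 0}
    - {"offset": [1.32,0.59,0],"rot": [0,0,-24],"gripper": 0}
    - {"offset": [1.67,0.65,0],"rot": [0,0,-30],"gripper": 0}
    - {"offset": [2.04,0.67,0],"rot": [0,0,-36],"gripper": 0}
    - {"offset": [2.4,0.65,0],"rot": [0,0,-42],"gripper": 0}
    - {"offset": [2.76,0.6,0],"rot": [0,0,-48],"gripper": 0}
    - {"offset": [3.0,0.54,0],"rot": [0,0,-52],"gripper": 0}
    - {"offset": [3.11,0.5,0],"rot": [0,0,-54],"gripper": 0}
    - {"offset": [3.11,0.5,0],"rot": [0,0,-54],"gripper": 0}

```text
time_s: 5.4
eef_pos: [553.0, -3.9, 196.3]
ee_rot: [0.001, -0.181, 0.983, 0.0]
force: [3.9, 2.7, 1.2]
grip_width: -0.003
grip_force: 1.8
```

```bash
python3 m.py
```

```text
disc [543.95918402 -36.98584475] 49.773825048622484
line? 84 [363.63095238 214.48809524] 112.27701707756933 0.7927233155629905
line? 1396 [254.82020057 320.48280802] 30.287831704103198 19.746968523288263
index? 65 [316.52307692 233.10769231] 102.83080060515302
index? 22 [311.36363636 260.13636364] 83.62014498770024
index? 187 [206.20320856 293.95721925] 1.8511309721342353
nose stripe 115 [310.15652174 233.10434783]
nose stripe 602 [259.43687708 249.33554817]
nose stripe 6 [205.5 296.5]
nose stripe 9 [243.88888889 299.88888889]
nose stripe 10 [224.5 300. ]
[552.99986714  -3.88661077 196.25094841] -2.1553487123667967 [3.94975625 2.66773253 1.15461338]
```

Emit:
step_arm:
  plan:
    - {"offset": [0.2,0.13,0],"rot": [0,0,-4],"gripper": 0}
    - {"offset": [0.35,0.23,0],"rot": [0,0,-7],"gripper": 0}
    - {"offset": [0.35,0.23,0],"rot": [0,0,-7],"gripper": 0}
    - {"offset": [0.35,0.23,0],"rot": [0,0,-7],"gripper": 0}

```text
time_s: 5.85
eef_pos: [548.8, -3.3, 196.0]
ee_rot: [0.0, -0.241, 0.971, 0.0]
force: [2.3, 4.2, 0.9]
grip_width: 0.002
grip_force: 2.1
```

```bash
cat > m2.py <<'E'
from h import *
s=sense(); w=capture("wrist"); im=w["color"]; g=im.max(2); sat=im.max(2).astype(int)-im.min(2)
c=np.array([544.2,-37.5])
yy,xx=np.mgrid[:420,:560]; G=np.c_[xx.ravel(),yy.ravel()]
def pol(z):
    q=ray(w,G,z,s)[:,:2]-c; return np.hypot(*q.T).reshape(420,560),np.degrees(np.arctan2(q[:,1],q[:,0])).reshape(420,560)
r,t=pol(103); k=(np.abs(t-112)<14)
for a,b in((54,60),(60,66),(66,73)):
    m=k&(r>a)&(r<b)&(g<95)&(sat<40); print("line",a,b,m.sum(),np.median(t[m]) if m.any() else None,c+0 if 0 else "")
r,t=pol(104); k=(np.abs(t-112)<14)
for a,b in((42,45),(45,48)):
    m=k&(r>a)&(r<b)&(g>130)&(sat<60); print("index",a,b,m.sum(),np.median(t[m]) if m.any() else None)
z=cv2.resize(im[130:330,190:450],None,fx=3,fy=3,interpolation=cv2.INTER_CUBIC); save("pics/m2.png",z); print(s["force"])
E
python3 m2.py
```

```text
line 54 60 80 112.56850975273724 
line 60 66 68 112.54047023734014 
line 66 73 80 112.3848261247233 
index 42 45 36 106.79881200925945
index 45 48 37 107.81846821720322
[2.34116567 4.16684566 0.90072154]
```

View pics/m2.png

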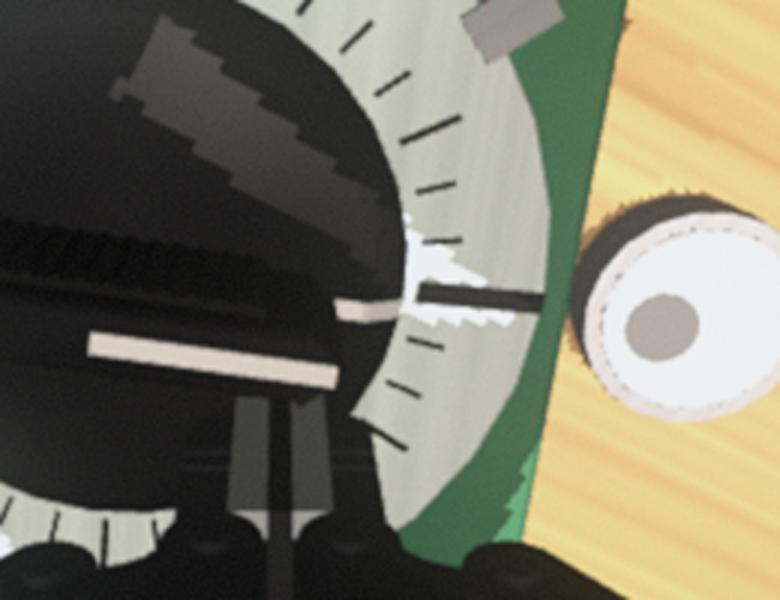

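The index rim end is at crop (405,308) and the long line's inner end at (418,292); about 3–4° remain.

```bash
python3 - <<'E'
from h import *
s=sense(); w=capture("wrist"); c=np.array([544.2,-37.5])
def a(u,v,z):
    p=ray(w,[[190+u/3,130+v/3]],z,s)[0,:2]-c; print((u,v,z),np.hypot(*p),np.degrees(np.arctan2(p[1],p[0])))
for v in (299,309,319): a(403,v,104); a(340,v,109); a(375,v,109);a(375,v,107)
a(418,292,103);a(545,302,103); a(90,344,135); a(338,377,135)
p=ray(w,[[190+90/3,130+344/3],[190+338/3,130+377/3]],135,s)[:,:2]; d=p[1]-p[0]; print("stripe dir",np.degrees(np.arctan2(d[1],d[0])))
p=ray(w,[[190+418/3,130+292/3],[190+545/3,130+302/3]],103,s)[:,:2]; d=p[1]-p[0]; print("line dir",np.degrees(np.arctan2(d[1],d[0])))
E
```

```text
(403, 299, 104) 49.754869802100366 110.84992143890916
(340, 299, 109) 38.18552577434486 111.88404251574397
(375, 299, 109) 44.117742825126825 112.68762545469576
(375, 299, 107) 44.409829626572595 111.63601334769807
(403, 309, 104) 50.099002033134084 108.69540378672053
(340, 309, 109) 38.45808032327527 109.15018560142428
(375, 309, 109) 44.379570365985124 110.317222635641
(375, 309, 107) 44.70908222024185 109.25887864551453
(403, 319, 104) 50.51610854245301 106.5584279662206
(340, 319, 109) 38.819672577347454 106.44208390211742
(375, 319, 109) 44.71902485595007 107.96224409377437
(375, 319, 107) 45.08709960310168 106.90098594522192
(418, 292, 103) 52.36469878269791 112.2086982170108
(545, 302, 103) 75.0096183639755 112.44944172546667
(90, 344, 135) 0.3003452229969176 97.34368549353161
(338, 377, 135) 36.58870132156804 109.34897800752452
stripe dir 109.44759792357489
line dir 113.00611273417852
```

Emit:
step_arm:
  plan:
    - {"offset": [0.09,0.06,0],"rot": [0,0,-1.7],"gripper": 0}
    - {"offset": [0.165,0.115,0],"rot": [0,0,-3.3],"gripper": 0}
    - {"offset": [0.165,0.115,0],"rot": [0,0,-3.3],"gripper": 0}
    - {"offset": [0.165,0.115,0],"rot": [0,0,-3.3],"gripper": 0}
    - {"offset": [0.165,0.115,0],"rot": [0,0,-3.3],"gripper": 0}

```text
time_s: 6.45
eef_pos: [546.8, -3.1, 196.0]
ee_rot: [0.0, -0.269, 0.963, 0.0]
force: [1.3, 4.4, 1.0]
grip_width: -0.001
grip_force: 2.1
```

```bash
python3 m2.py
```

```text
line 54 60 83 112.38929236255808 
line 60 66 70 112.35341420179694 
line 66 73 79 112.32499968941313 
index 42 45 34 110.3704856687155
index 45 48 36 111.33437284349016
[1.26406942 4.41283694 1.0217653 ]
```

View pics/m2.png

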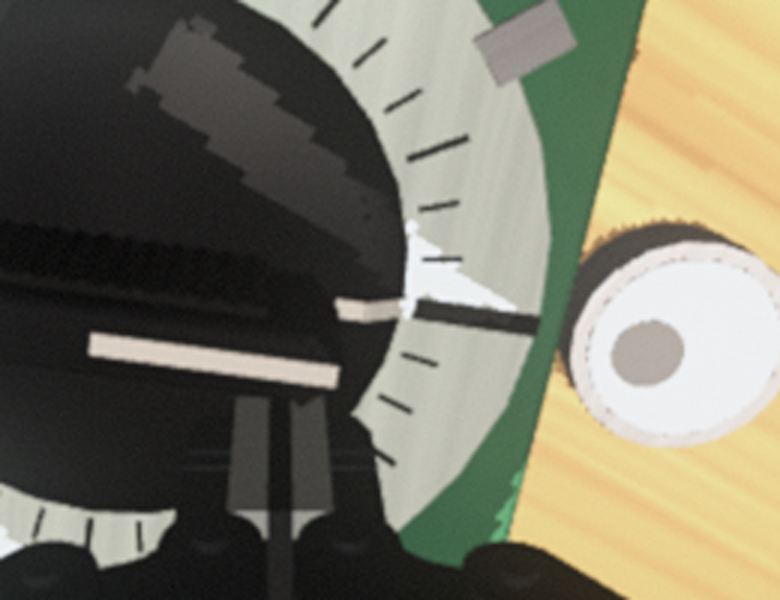

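Index and line are now collinear: index end (405,308), line inner end (418,309). I'll back off square to the face, lift, and move to view the button.

Emit:
step_arm:
  plan:
    - {"offset": [-0.8,0,0],"rot": [0,0,0],"gripper": 0}
    - {"offset": [-2,0,0],"rot": [0,0,0],"gripper": 0}
    - {"offset": [-2,0,-3],"rot": [0,0,0],"gripper": 0}
    - {"offset": [-2,0,-7],"rot": [0,0,0],"gripper": 0}
    - {"offset": [-1,-2,-10],"rot": [0,0,0],"gripper": 0}
    - {"offset": [1,-6,-10],"rot": [0,0,0],"gripper": 0}
    - {"offset": [3.5,-10.5,-10],"rot": [0,0,0],"gripper": 0}
    - {"offset": [3.5,-14.8,-10],"rot": [0,0,0],"gripper": 0}
    - {"offset": [3.5,-14.8,-10],"rot": [0,0,0],"gripper": 0}
    - {"offset": [3.5,-14.8,-10],"rot": [0,0,0],"gripper": 0}

```text
time_s: 7.5
eef_pos: [593.8, -148.7, 295.1]
ee_rot: [-0.001, -0.269, 0.963, 0.0]
force: [1.2, 0.3, -0.1]
grip_width: 0.002
grip_force: 0.0
```

```bash
python3 - <<'E'
from h import *
s=sense(); w=capture("wrist"); im=w["color"]; print(s["eef_pos"],s["ee_rot"],s["force"])
g=im.max(2)
def mask(P,z,rad):
    yy,xx=np.mgrid[:420,:560]; W=ray(w,np.c_[xx.ravel(),yy.ravel()],z,s)[:,:2]-P; return np.hypot(*W.T).reshape(420,560)<rad
hsv=cv2.cvtColor(im,cv2.COLOR_RGB2HSV); print(proj(w,[[543,-179,122],[544,-37,109]],s))
k=(mask([542,-179],122,22)&(g<70)).astype(np.uint8); n,l,st,ce=cv2.connectedComponentsWithStats(k)
for i in range(1,n):
    if st[i,4]>50: print(st[i],ce[i],ray(w,ce[i],122,s))
# box yaw via green
k=(mask([542,-179],112,40)&(hsv[...,1]<60)&(g>90)).astype(np.uint8); n,l,st,ce=cv2.connectedComponentsWithStats(k)
for i in range(1,n):
    if st[i,4]>80:
        hl=cv2.convexHull(np.argwhere(l==i)[:,::-1].astype(np.int32))[:,0]; print("collar",st[i],circ(ray(w,hl,112,s)))
z=np.zeros((420,800,3),np.uint8); z[:,:560]=im
c=capture("top"); z[:240,560:]=cv2.resize(c["color"][140:260,240:360],(240,240)); save("pics/w4.png",np.clip(z*1.4,0,255).astype(np.uint8))
E
```

```text
[ 593.75015273 -148.66736468  295.10515173] [-7.60794092e-04 -2.68657103e-01  9.63235515e-01  3.53372116e-04] [ 1.21410161  0.31404429 -0.10826819]
[[283.91664674 127.79868858]
 [430.64977286 218.646201  ]]
[264 107  39  41 989] [282.11830131 127.57633974] [[ 543.53200833 -180.17992376  122.        ]]
collar [ 253   95   61   63 1705] (array([ 543.60235351, -179.30428893]), np.float64(22.669734380225837))
```

View pics/w4.png

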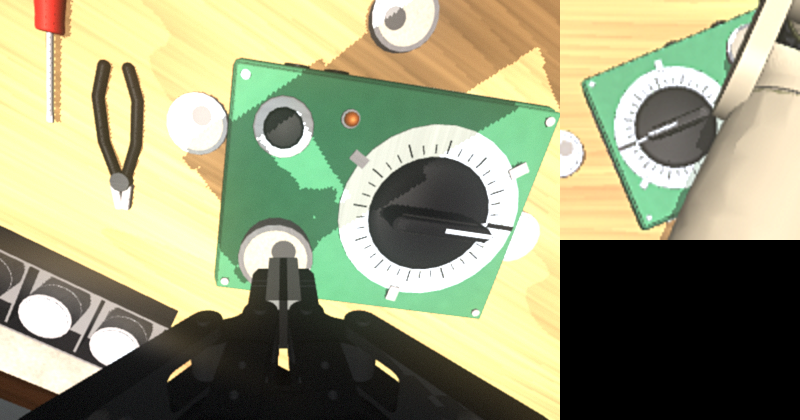

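Button at (282,128), world (543.6,-180), and the box tin is clear of it. A numeric check of the dial from here before pressing.

```bash
cat > chk.py <<'E'
from h import *
s=sense(); w=capture("wrist"); im=w["color"]; g=im.max(2)
c=np.array([544.2,-37.5]); yy,xx=np.mgrid[:420,:560]; G=np.c_[xx.ravel(),yy.ravel()]
def pol(z):
    P=ray(w,G,z,s)[:,:2]; q=P-c; return P.reshape(420,560,2),np.hypot(*q.T).reshape(420,560),np.degrees(np.arctan2(q[:,1],q[:,0])).reshape(420,560)
def pca(P):
    v=np.linalg.svd(P-P.mean(0))[2][0]; a=np.degrees(np.arctan2(v[1],v[0])); return a%180
dk=((pol(109)[1]<56)&(g<70)).astype(np.uint8); cn=max(cv2.findContours(dk,0,1)[0],key=cv2.contourArea)
print("disc",circ(ray(w,cv2.convexHull(cn)[:,0],109,s)))
P,r,t=pol(103); m=(abs(t-112)<5)&(r>55)&(r<73)&(g<110); m&=im[...,1]<im[...,0]+15
print("line",m.sum(),np.median(t[m]),pca(P[m]))
P,r,t=pol(135); m=(abs(t-112)<14)&(r>8)&(r<35)&(g>120)
print("stripe",m.sum(),np.median(t[m]),pca(P[m]))
for z,a,b in((109,42,46),(104,47.5,49.5)):
    P,r,t=pol(z); m=(abs(t-112)<10)&(r>a)&(r<b)&(g>120); print("idx",z,m.sum(),t[m].mean() if m.any() else 0)
E
python3 chk.py
```

```text
disc (array([542.85045442, -39.29502553]), np.float64(49.212777911269725))
line 76 112.33182826057163 114.3723679105389
stripe 247 112.17786997248714 107.3287403997958
idx 109 17 107.45722005311899
idx 104 10 108.90949129421327
```

The oblique numbers disagree by a few degrees, so I'll take a clear view from above the dial before pressing.

Emit:
step_arm:
  plan:
    - {"offset": [-3.7,4.1,0],"rot": [0,0,0],"gripper": 0}
    - {"offset": [-7.5,8.2,2],"rot": [0,0,0],"gripper": 0}
    - {"offset": [-7.5,12.2,3],"rot": [0,0,0],"gripper": 0}
    - {"offset": [-7.5,12.2,3],"rot": [0,0,0],"gripper": 0}
    - {"offset": [-7.5,12.2,3],"rot": [0,0,0],"gripper": 0}

```text
time_s: 8.15
eef_pos: [593.9, -3.1, 266.3]
ee_rot: [0.0, -0.271, 0.963, -0.0]
force: [0.8, 0.5, -0.6]
grip_width: -0.004
grip_force: 0.0
```

```bash
python3 chk.py; cat > polar.py <<'E'
from h import *
# polar unwrap onto plane z: brightness by angle for given radius ranges
s=sense(); w=capture("wrist"); g=w["color"].max(2).astype(np.float32)
c=np.array([544.2,-37.5]); A=np.arange(100,126,1.)
for z,rs in((135,(12,22,32)),(109,(42,45,48)),(104,(50,)),(103,(54,60,66,71))):
    for r in rs:
        P=np.c_[c[0]+r*np.cos(np.radians(A)),c[1]+r*np.sin(np.radians(A)),np.full(len(A),z)]
        q=proj(w,P,s).astype(np.float32); v=cv2.remap(g,q[:,0],q[:,1],1).ravel(); print(z,r,*v.astype(int))
print(np.round(proj(w,[[*c,109]],s)))
E
python3 polar.py
```

```text
disc (array([543.45468974, -38.31590544]), np.float64(48.418181247075275))
line 151 112.49395589406575 111.68242433603696
stripe 282 113.93246550053053 112.96266475761966
idx 109 27 113.43301190218328
idx 104 17 111.7351524942262
135 12 49 49 50 56 73 91 112 134 156 171 179 187 191 192 193 193 193 193 190 188 183 168 153 132 102 70
135 22 27 27 27 27 28 29 28 34 49 98 145 174 183 183 183 184 184 168 139 96 55 32 30 30 29 28
135 32 29 31 30 32 33 33 35 35 31 37 93 150 178 184 183 179 154 95 40 30 32 32 32 33 27 27
109 42 30 32 34 30 32 29 34 45 48 50 63 114 165 177 174 150 79 31 30 30 29 31 31 31 32 31
109 45 33 32 33 32 30 32 29 32 32 30 35 85 142 153 152 140 78 33 33 34 29 32 32 31 31 31
109 48 68 71 61 85 76 86 88 78 88 72 74 90 131 153 154 135 77 56 62 67 70 64 51 47 44 42
104 50 141 144 149 153 154 156 152 155 155 150 152 152 157 158 159 147 147 152 146 146 148 142 142 143 142 140
103 54 163 159 111 105 158 161 160 160 160 161 141 68 38 35 53 121 159 160 160 158 157 156 110 88 147 158
103 60 168 166 161 162 165 165 164 165 164 165 151 65 38 38 69 155 164 163 163 162 162 165 156 156 163 162
103 66 160 160 161 160 159 161 161 162 160 160 152 82 40 41 78 154 160 159 159 159 158 159 156 157 156 155
103 71 161 161 161 161 161 160 159 161 160 159 155 84 43 44 102 158 156 157 156 158 158 159 158 160 160 158
[[281. 128.]]
```

The dial stands within about 0.5–1° of the line. Now over the button.

Emit:
step_arm:
  plan:
    - {"offset": [4.5,-4.1,0],"rot": [0,0,0],"gripper": 0}
    - {"offset": [9,-8.3,0],"rot": [0,0,0],"gripper": 0}
    - {"offset": [13.5,-12.5,0],"rot": [0,0,0],"gripper": 0}
    - {"offset": [13.5,-12.5,0],"rot": [0,0,0],"gripper": 0}
    - {"offset": [13.5,-12.5,2],"rot": [0,0,0],"gripper": 0}
    - {"offset": [13.5,-12.5,4],"rot": [0,0,0],"gripper": 0}
    - {"offset": [13.5,-12.5,5.4],"rot": [0,0,0],"gripper": 0}
    - {"offset": [13.5,-12.5,5.4],"rot": [0,0,0],"gripper": 0}
    - {"offset": [13.5,-12.5,5.4],"rot": [0,0,0],"gripper": 0}

```text
time_s: 9.15
eef_pos: [544.1, -182.7, 212.7]
ee_rot: [0.0, -0.269, 0.963, -0.0]
force: [-0.0, -0.5, 0.5]
grip_width: 0.002
grip_force: 0.0
```

Emit:
step_arm:
  plan:
    - {"offset": [-0.14,0.23,0.5],"rot": [0,0,0],"gripper": 0}
    - {"offset": [-0.14,0.23,1.1],"rot": [0,0,0],"gripper": 0}
    - {"offset": [-0.14,0.23,1.5],"rot": [0,0,0],"gripper": 0}
    - {"offset": [-0.14,0.23,1.8],"rot": [0,0,0],"gripper": 0}
    - {"offset": [-0.14,0.23,1.8],"rot": [0,0,0],"gripper": 0}
    - {"offset": [-0.14,0.23,1.8],"rot": [0,0,0],"gripper": 0}

```text
time_s: 9.75
eef_pos: [544.0, -179.0, 194.1]
ee_rot: [-0.0, -0.27, 0.963, 0.0]
force: [-0.7, 1.6, 2.8]
grip_width: -0.0
grip_force: 0.8
```

Emit:
step_arm:
  plan:
    - {"offset": [0,0,0.2],"rot": [0,0,0],"gripper": 0}
    - {"offset": [0,0,0.4],"rot": [0,0,0],"gripper": 0}
    - {"offset": [0,0,0.5],"rot": [0,0,0],"gripper": 0}
    - {"offset": [0,0,0.5],"rot": [0,0,0],"gripper": 0}
    - {"offset": [0,0,0.5],"rot": [0,0,0],"gripper": 0}

```text
time_s: 10.25
eef_pos: [544.1, -179.1, 189.1]
ee_rot: [0.0, -0.27, 0.963, -0.0]
force: [-0.8, 0.8, 4.6]
grip_width: 0.004
grip_force: 2.3
```

Emit:
step_arm:
  plan:
    - {"offset": [0,0,0.1],"rot": [0,0,0],"gripper": 0}
    - {"offset": [0,0,0.15],"rot": [0,0,0],"gripper": 0}
    - {"offset": [0,0,0.15],"rot": [0,0,0],"gripper": 0}
    - {"offset": [0,0,0.15],"rot": [0,0,0],"gripper": 0}

```text
time_s: 10.65
eef_pos: [544.1, -179.1, 188.5]
ee_rot: [0.0, -0.27, 0.963, -0.0]
force: [-4.6, 1.4, 12.0]
grip_width: -0.0
grip_force: 6.3
```

Bottomed out at 12 N. Now release and return to the dial view.

Emit:
step_arm:
  plan:
    - {"offset": [0,0,-0.5],"rot": [0,0,0],"gripper": 0}
    - {"offset": [0,0,-1.5],"rot": [0,0,0],"gripper": 0}
    - {"offset": [0,0,-4.5],"rot": [0,0,0],"gripper": 0}
    - {"offset": [0,0,-7.8],"rot": [0,0,0],"gripper": 0}
    - {"offset": [-3.5,3.2,-7.8],"rot": [0,0,0],"gripper": 0}
    - {"offset": [-7,6.4,-7.8],"rot": [0,0,0],"gripper": 0}
    - {"offset": [-10.5,9.6,-7.8],"rot": [0,0,0],"gripper": 0}
    - {"offset": [-13.4,12.3,-7.8],"rot": [0,0,0],"gripper": 0}
    - {"offset": [-13.4,12.3,-7.8],"rot": [0,0,0],"gripper": 0}
    - {"offset": [-13.4,12.3,-7.8],"rot": [0,0,0],"gripper": 0}
    - {"offset": [-13.4,12.3,-7.8],"rot": [0,0,0],"gripper": 0}

```text
time_s: 11.75
eef_pos: [594.4, -5.2, 265.4]
ee_rot: [-0.0, -0.269, 0.963, -0.0]
force: [-0.1, -0.6, 0.5]
grip_width: 0.0
grip_force: 0.0
```

```bash
python3 -c "
from h import *; s=sense(); print(s['eef_pos'],s['force'],s['dq'].round(3))"; python3 chk.py; python3 polar.py | grep -E "^(109|103)"
```

```text
[594.35121003  -5.24003549 265.35231551] [-0.10253066 -0.64026165  0.5183    ] [-0.014 -0.002  0.002  0.001 -0.003  0.002]
disc (array([543.36111256, -38.22089355]), np.float64(48.42740308314728))
line 150 112.5373466134123 111.6683154416773
stripe 279 113.92942676662135 112.76557392804143
idx 109 27 113.56387207471795
idx 104 15 112.2464812969882
109 42 30 29 30 31 33 29 34 46 64 61 62 114 165 177 177 150 73 30 30 29 30 30 30 30 30 29
109 45 30 32 33 33 33 32 29 31 32 30 35 80 140 154 153 138 75 32 31 30 31 30 30 31 29 31
109 48 84 84 74 88 88 90 94 86 90 83 77 95 134 154 153 132 72 62 68 70 71 53 50 46 43 41
103 54 161 159 114 114 162 161 161 159 160 161 137 58 36 33 58 128 159 159 159 159 158 156 114 86 147 158
103 60 167 167 162 165 166 166 166 166 165 165 153 66 37 38 68 157 165 164 164 164 164 165 158 159 165 164
103 66 161 160 159 160 161 162 161 162 161 162 152 79 41 39 80 158 160 160 162 159 158 159 157 156 158 155
103 71 163 161 162 161 161 161 161 158 159 159 155 79 44 43 102 158 158 158 158 158 159 159 158 159 160 160
```

The dial is unchanged and on the line, the button has been released, and the robot is clear of everything. Handing in.

```bash
python3 -c "
from rig import *; print(finish_job())"
```

```text
the job is handed in; nothing more can be done
None
```

I pushed the dial round to the long line (measured within about 1°), then pressed the button until it bottomed at 12 N, released it, and handed the job in at about 12 s with the arm clear; I never saw the button back up or re-checked the tins and tools.

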